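Clamp the tamper in the crank vise

ROBOT

A 6-joint arm with a two-finger parallel gripper is mounted at the origin on a cart in front of the work surface, level with it; the furniture and walls round the work are solid. World frame = base frame: x ahead of the robot, y to its left, z up, the work surface at z = 0. Lengths are in mm, angles in rad, forces in N, time in s.
With the tool pointing down it reaches from about 350 to 875 mm from the base axis. Payload 4.2 kg.
Tool frame: the origin (TCP) lies midway between the tips of the shut fingers; the grasp point (between the pads) lies 19 mm behind it (tcp_to_grasp is the distance from the TCP to the grasp point, in mm); z points along the fingers, y is the line along which they close (so a half turn about z gives the same grasp; the last joint's range is limited). The gripper opens to 85 mm and grips with 20 to 120 N. Pads are 22 mm wide; open, the fingers measure 114 mm over their backs; the gripper's body (76 mm by 85 mm) begins 54 mm behind the grasp point. The pads swing forward as they close: fully open they stand 13 mm farther back than shut.
Start: joints at [-0.947, 0.385, 0.008, 0, -1.194, -0.259], TCP at [222.991, -583.845, 231.312] pointing down, gripper open.
Joint ranges: [-3.14, 3.14], [-1.21, 2.06], [-1.07, 1.41], [-3.16, 2.05], [-2.99, -0.16], [-3.1, 3.1]. Speed limits (rad/s): [2.79, 2.79, 3.14, 3.14, 3.14, 3.14].

INTERFACE

Orientations are given as a unit quaternion [x, y, z, w].
In Python, from bench import read_state, get_image, job_done, tcp_to_grasp gives the robot as it stands.
- The arm moves only by the tool jog_arm, never from a script. Its argument "plan" is a list of rows, each a list of 3 entries, a list of its own where there are three numbers: the finger opening in mm, from 0 to 85.4, then the shift along the tool's x, y, z as a fraction of full scale, then the turn, a rotation vector about the tool's x, y, z as a fraction of full scale. A call has 1 to 10 rows; each row is the pose to reach, as a shift and turn from the pose commanded when the call began, along the tool's axes at that moment; what a row does not reach only later rows make up. Full scale, the value 1, is 0.1 m for a shift and 60 degrees for a turn. A row lasts 1/8 s, in which the tool goes at most 62.5 mm and 10.7 degrees, less where a joint would pass 70% of its speed; a pose out of reach is approached as far as the arm can. A call with a number of a shift or a turn outside -1 to 1 is refused whole. A call with a gripper value outside its range is refused whole. The fingers move at their own pace and stop on an object; the grip force is fixed at half the most. Time passes only in rows, so rows that repeat a pose let the fingers close. It gives the time, the measured TCP pose, the force, the opening and the grip force at its end, in the units of the state.
- read_state(): the state, without advancing time (a new reading comes with each control period).
- get_image(name): name is "scene" or "top"; returns a dict with "img" (480x640x3 uint8, red, green, blue), "range_z" (480x640 float32, mm along the optical axis (not along the pixel's ray), 0 where there is no reading), "intrinsics" (3x3 intrinsics, pixels), "extrinsics" (4x4, takes a point from camera to world coordinates). Camera axes: x right, y down, z forward; pixel columns grow to the right and rows downward; lengths in mm; the calibration is good to about 2 mm. A picture is of the moment at which its call begins.
- job_done(): hands the job in; it is judged then, once.
The state is a dict: "clock": time; "joints": joint angles; "joint_vel": joint speeds; "joint_efforts": joint torques, N m; "position": TCP position; "ee_rot": TCP orientation; "contact_force": force on the tool from outside, world axes, zero at the start; "wrist_torque": the same for the moment, N m; "gripper_width": finger opening in mm; "grasp_force": force on a finger pad.
Only numpy, scipy, OpenCV 4.12 (cv2) and the standard library are available. Lean on these libraries where they do the work, as an engineer would, in place of code of your own. Each camera call takes 0.05 s, during which the arm holds its last target. There are 200 camera calls.

TASK

The tamper has to be held for service: fit the loose crank down over the square end of the vise's upright shaft (turn it until it drops on, never ram it), then wind it clockwise through its full turns until the jaws hold the tamper firmly and the crank has become clearly heavier, without overtightening. Leave the crank fully home on the shaft and the tamper standing upright in the jaws, and do not disturb the other things on the worktop.

Things in the scene. Friction and masses are not known exactly. Their poses are not given: they have to be found in the camera images.
- vise: Grey and dark steel vise fixed to the worktop; bed 80 x 276 mm, its top 15 mm high. Origin: on the worktop under the upright shaft; z up, +y along the bed to the jaws. Gear housing round the shaft 66 x 66 mm, top 43 mm. Fixed jaw's face at y = +198 mm; jaws 60 to 70 mm wide, 47 mm high. Winding pushes the tamper along the bed to the fixed jaw.
- shaft_seat (a point): Point on the shaft's axis on the steel collar round its foot, 45 mm above the worktop, z up, axes those of the vise. The shaft is 14 mm square and stands 24 mm above this point, with a round tapered tip 3 mm higher. The crank, fully home, rests with its underside on the collar. The shaft's turned angle at the start is arbitrary and not reported: find it by feel or by eye.
- shaft_top (a point): Tip of the shaft, on its axis, 72 mm above the worktop. Clockwise from above closes the jaw, 20 mm a turn; the tamper is tight after about 1.5 to 2.5 turns. Idle turning takes about 0.28 N m (4.7 N on the crank's knob, along its path); clamping adds 0.0032 N m per N (0.53 N on the knob per 10 N). The shaft stays where it is left.
- crank_hub (a point): Centre of the grip block on the hub of the loose steel crank (0.19 kg), which lies socket down. Hub and block are 26 x 26 mm and 54 mm high; the arm leaves it low, so its upper 37 mm are free to grip. This point is 37 mm above the crank's underside. x along the crank arm to the knob, z up.
- crank_socket (a point): Centre of the mouth of the crank's socket, on its underside: a hole 15.8 mm square, sides parallel to the hub's, 30 mm deep. x along the arm, z up. Arm 14 mm wide, its top 17 mm above the underside, reaching 70 mm from here.
- crank_grip (a point): Centre of the crank's black upright knob, 20 mm diameter, 34 mm high, free to revolve on its pin; 60 mm from the socket's axis along the arm, 40 mm above the crank's underside (knob from 20 to 54 mm). z up.
- jaw: Steel pad of the moving jaw, 60 x 8 x 26 mm; origin under the middle of its back, gripping face 8 mm on along +y. Sprung on the carriage that the shaft drives: once the tamper is against both jaws its force starts at 15 N and grows 25 N per radian of the crank (8 N per mm), while the pad stands still. Wanted: about 55 N (25 to 85 N).
- tamper: Tamper standing on the vise bed between the jaws: steel foot 58 mm diameter, 18 mm high, brown wooden handle 40 mm diameter on top, 91 mm high in all, 0.42 kg. Origin at the centre of its underside, z up.
- leveller: Steel coffee leveller, a disc 60 mm diameter, 34 mm high, on the worktop; origin at the centre of its underside. Leave alone.
- filter_basket: Steel filter basket, 68 mm diameter, 28 mm high, on the worktop; origin at the centre of its underside. Leave alone.
- dosing_cup: Steel dosing cup, 59 mm diameter, 52 mm high, on the worktop; origin at the centre of its underside. Leave alone.
Mind the look-alikes: they are no part of the job. Leave any yellow look-alike of the tamper alone. What is shaped like the part that bears crank_hub but green is not meant.

How it is judged:
By the outcome, as a careful person would: the job done as asked, in the order asked, and still so for the second after the job is handed in, with the robot touching nothing.
It also fails if it takes over 72 s, if anything falls off the work surface, if the arm or the gripper's body presses on something with over 40 N, if the wrist force passes 120 N, or if a joint passes its speed limit or range.

## Working session

There is one attempt and no reset: what is moved stays moved. The work goes in short steps, Python scripts to look and compute and a tool call to move; the robot and the scene stay as the last step left them, time stands still between calls to the robot, and variables do not carry over. Pictures are saved under pics/ and viewed, at most 10 in all, crops included, and the job is handed in when it is done.

Besides the shell and the picture viewer there is one more tool, called after "Emit:" as name(argument=value, ...), one argument or row to a line, values as JSON. jog_arm: Moves the arm, as the interface text tells. Its arguments: {"type":"object","properties":{"plan":{"type":"array"}},"required":["plan"]}

```bash
mkdir -p pics; python3 - <<'E'
from bench import *
import cv2,numpy as np
s=read_state();print(s, tcp_to_grasp)
for n in("scene","top"):
    d=get_image(n);cv2.imwrite(f"pics/{n}0.png",d["img"][:,:,::-1]);np.savez(f"{n}0.npz",**d)
    print(n,d["intrinsics"],d["extrinsics"].round(3))
E
```

```text
{'clock': 0.0, 'joints': array([-9.47407705e-01,  3.85586392e-01,  6.61206520e-03, -5.28016895e-04,
       -1.19399998e+00, -2.58617550e-01]), 'joint_vel': array([-1.74475922e-05,  2.70647209e-03,  1.72170135e-03, -4.19779142e-04,
       -5.33000557e-04,  1.94558947e-03]), 'joint_efforts': array([ 9.12378687e-05, -3.92287982e+01,  1.88399899e+01,  4.18608516e+00,
       -4.69904422e-03,  2.21000498e-07]), 'position': array([ 222.78198817, -583.31205741,  230.19388676]), 'ee_rot': array([-1.81280150e-01,  9.83430862e-01,  1.08954038e-03, -2.42927305e-04]), 'contact_force': array([ 1.00212019, -0.70821222,  0.7970261 ]), 'wrist_torque': array([0.06281311, 0.00907913, 0.01846706]), 'grasp_force': 0.0, 'gripper_width': 85.55997814082885} 18.700000000000003
scene [[565.70468532   0.         323.35189994]
 [  0.         565.70468532 238.96536205]
 [  0.           0.           1.        ]] [[-9.090000e-01 -3.060000e-01  2.840000e-01  1.730290e+02]
 [-4.180000e-01  6.840000e-01 -5.990000e-01  8.498100e+02]
 [-1.100000e-02 -6.630000e-01 -7.490000e-01  1.081466e+03]
 [ 0.000000e+00  0.000000e+00  0.000000e+00  1.000000e+00]]
top [[509.25469293   0.         315.1432969 ]
 [  0.         509.25469293 246.19502247]
 [  0.           0.           1.        ]] [[-7.000000e-03 -9.930000e-01  1.160000e-01  4.048570e+02]
 [-1.000000e+00  7.000000e-03 -1.000000e-03  6.290400e+01]
 [ 0.000000e+00 -1.160000e-01 -9.930000e-01  1.395604e+03]
 [ 0.000000e+00  0.000000e+00  0.000000e+00  1.000000e+00]]
```

View pics/top0.png

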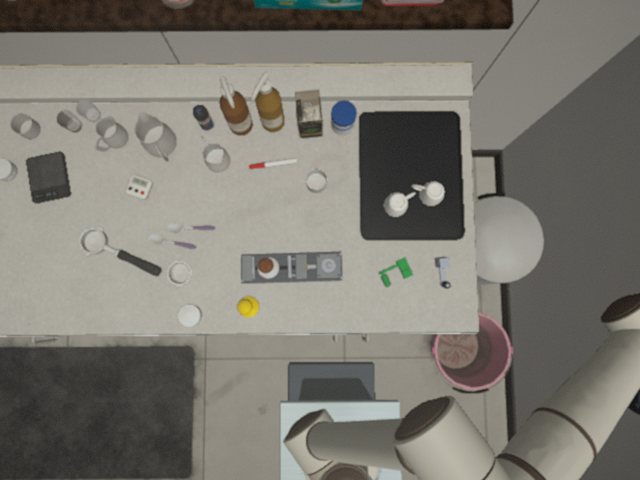

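View pics/scene0.png

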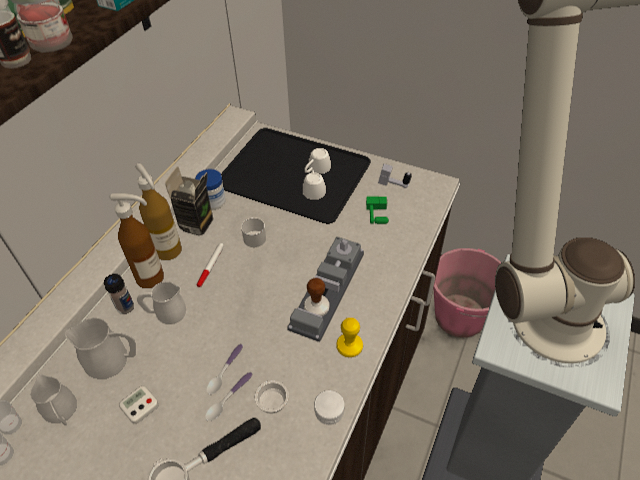

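The top image shows two crank-shaped things: the steel one with a black knob at (444,270) and a green one at (396,270). I choose the steel one. The vise shaft is at (328,265). The tamper is brown at (268,267), and its yellow look-alike is at (248,306). I'll check these in one close crop.

```bash
cat > h.py <<'E'
import numpy as np,cv2
from bench import *
def ray(d,u,v,z):
    K=d["intrinsics"];T=d["extrinsics"]
    r=T[:3,:3]@np.linalg.solve(K,[u,v,1.]);o=T[:3,3]
    return o+r*(z-o[2])/r[2]
def proj(d,p):
    T=d["extrinsics"];c=T[:3,:3].T@(np.asarray(p)-T[:3,3]);q=d["intrinsics"]@c;return q[:2]/q[2]
def cloud(d):
    K=d["intrinsics"];T=d["extrinsics"];v,u=np.mgrid[:480,:640];z=d["range_z"]
    P=np.stack([(u-K[0,2])/K[0,0]*z,(v-K[1,2])/K[1,1]*z,z],-1)
    W=P@T[:3,:3].T+T[:3,3];W[z==0]=np.nan;return W
def crop(d,u,v,w,h,k):
    u0,v0=int(u-w/2),int(v-h/2)
    return cv2.resize(d["img"][v0:v0+h,u0:u0+w,::-1],None,fx=k,fy=k,interpolation=cv2.INTER_CUBIC)
E
python3 - <<'E'
from h import *
t=dict(np.load("top0.npz"));s=dict(np.load("scene0.npz"))
a=np.hstack([crop(t,444,270,40,50,6),crop(t,328,265,40,50,6),crop(t,268,267,40,50,6)])
b=np.hstack([crop(s,396,176,40,44,6),crop(s,346,250,40,44,6),crop(s,318,295,40,44,6)])
cv2.imwrite("pics/c1.png",np.vstack([a,b]))
for n,d,(u0,u1,v0,v1) in(("top",t,(430,458,252,292)),("sc",s,(376,416,160,192))):
    W=cloud(d)[v0:v1,u0:u1].reshape(-1,3);I=d["img"][v0:v1,u0:u1].reshape(-1,3).max(1)
    print(n,"crank high",[(np.nanmedian(W[W[:,2]>z],0).round(1),(W[:,2]>z).sum()) for z in(10,30,45)])
    k=(W[:,2]>35)&(I<60);print("knob",np.nanmean(W[k],0),k.sum())
    k=(W[:,2]>45)&(I>=80);print("hub",np.nanmean(W[k],0),k.sum(), np.nanmin(W[k],0),np.nanmax(W[k],0))
for n,d,(u0,u1,v0,v1) in(("top",t,(238,345,248,286)),("sc",s,(290,365,230,335))):
    W=cloud(d)[v0:v1,u0:u1].reshape(-1,3)
    k=(W[:,2]>11)&(W[:,2]<19);r=cv2.minAreaRect(W[k][:,:2].astype(np.float32));print(n,"bed",r)
    for z0,z1 in((40,45),(55,75),(85,95)):
        k=(W[:,2]>z0)&(W[:,2]<z1);print(z0,k.sum(),np.nanmean(W[k],0),np.nanmin(W[k],0),np.nanmax(W[k],0))
    
E
```

```text
top crank high [(array([ 503.7, -280.2,   44.2]), np.int64(278)), (array([ 509.3, -280.6,   52.6]), np.int64(177)), (array([ 511.4, -281.7,   54.7]), np.int64(137))]
knob [ 459.95922844 -279.58138149   42.23150638] 9
hub [ 503.37413309 -280.22600599   54.2054583 ] 131 [ 448.38274229 -294.49965795   45.47583254] [ 527.64054955 -264.93947455   64.05003034]
sc crank high [(array([ 504.3, -275.4,   35.1]), np.int64(330)), (array([ 508.2, -275.1,   47.7]), np.int64(190)), (array([ 509.9, -276.9,   54.1]), np.int64(115))]
knob [ 454.81170776 -279.40899173   43.12010232] 30
hub [ 506.77596783 -275.59108222   53.78983371] 102 [ 451.11258668 -293.23895648   45.10983883] [ 527.43793276 -259.81520748   63.44108954]
top bed ((511.91497802734375, 125.79393768310547), (86.10740661621094, 277.19915771484375), 1.3287423849105835)
40 479 [509.30213034  74.17923882  42.94289021] [471.00378262  -6.74805657  40.01357072] [544.1263815  257.13972255  44.99339647]
55 29 [510.46657932  34.21668882  69.80911146] [504.43743332  20.36334395  55.00998393] [517.80103694 247.01267751  74.06908781]
85 14 [503.73822927 187.21366487  92.8023995 ] [488.50855297 169.85246318  90.57134684] [527.06575719 208.49721589  94.92897207]
sc bed ((503.6636962890625, 131.99234008789062), (149.62152099609375, 260.6737976074219), 18.848052978515625)
40 505 [507.09957791  93.21905433  43.01407584] [469.67647227  -4.97692664  40.0047454 ] [542.78065721 262.37331046  44.9923628 ]
55 107 [493.90540873 113.2777527   66.18263   ] [383.29072319  19.7750172   55.29551831] [518.69140323 264.10387717  74.96208621]
85 244 [417.81041937 240.06025707  89.8283031 ] [382.61419794 174.43041151  85.03893113] [521.79296822 265.31435395  94.97227027]
```

View pics/c1.png

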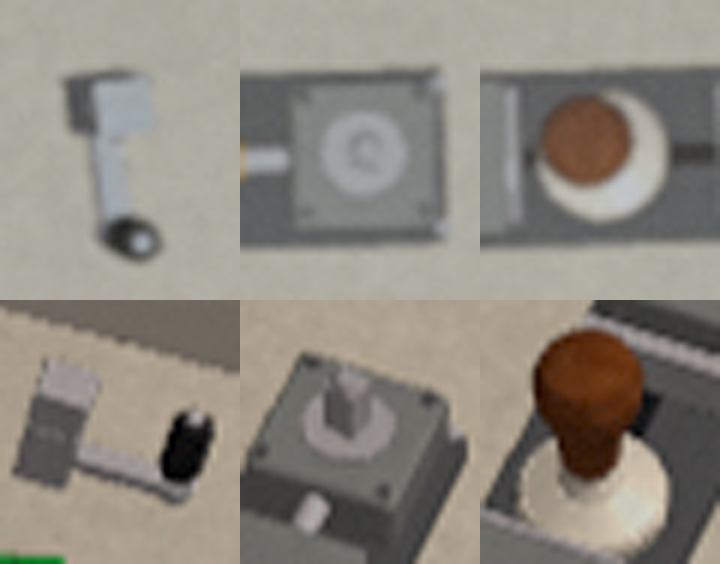

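The crop confirms the steel crank with its black knob, hub top at about (444.5,262) in the top image and (387,167) in the scene image. The shaft tip is at about (329.5,264.6) in top and (344.5,239.5) in scene. Next I'll triangulate these and take a closer crop of the shaft.

```bash
python3 - <<'E'
from h import *
t=dict(np.load("top0.npz"));s=dict(np.load("scene0.npz"))
f=lambda o,x,y:(o[0]+(x+.5)/6-.5,o[1]+(y+.5)/6-.5)
T=lambda x,y,z,o:ray(t,*f(o,x,y),z)[:2].round(1)
S=lambda x,y,z,o:ray(s,*f(o,x,y),z)[:2].round(1)
print("hub",T(125,104,54,(424,245)),S(70,83,54,(376,154)))
print("knob",T(141,242,54,(424,245)),S(201,112,54,(376,154)))
print("collar",T(125,152,45,(308,240)),S(108,127,45,(326,228)))
print("tip",T(131,150,72,(308,240)),S(113,72,72,(326,228)))
print("housing c",T(127,155,43,(308,240)),)
def big(d,u,v,w,h,k):
    c=crop(d,u,v,w,h,k).astype(float);lo,hi=np.percentile(c,2),np.percentile(c,99.5);return np.clip((c-lo)/(hi-lo)*255,0,255).astype(np.uint8)
cv2.imwrite("pics/c2.png",np.hstack([big(s,344,244,20,24,20),big(t,329,265,20,24,20)]))
# hub edges
W=cloud(t);sub=W[250:275,434:456].reshape(-1,3);k=(sub[:,2]>48);print(cv2.minAreaRect(sub[k][:,:2].astype(np.float32)),k.sum())
W=cloud(s);sub=W[158:180,378:398].reshape(-1,3);k=(sub[:,2]>50);print(cv2.minAreaRect(sub[k][:,:2].astype(np.float32)),k.sum())
E
```

```text
hub [ 517.1 -279.8] [ 513.  -279.3]
knob [ 456.4 -284.6] [ 452.4 -284.8]
collar [512.   26.6] [509.  30.]
tip [510.7  24.7] [509.8  24.2]
housing c [510.8  25.7]
((515.087890625, -278.8446044921875), (26.029415130615234, 25.7835750579834), 6.3494415283203125) 103
((513.8487548828125, -277.1383972167969), (25.418825149536133, 32.19497299194336), 6.490062236785889) 73
```

View pics/c2.png

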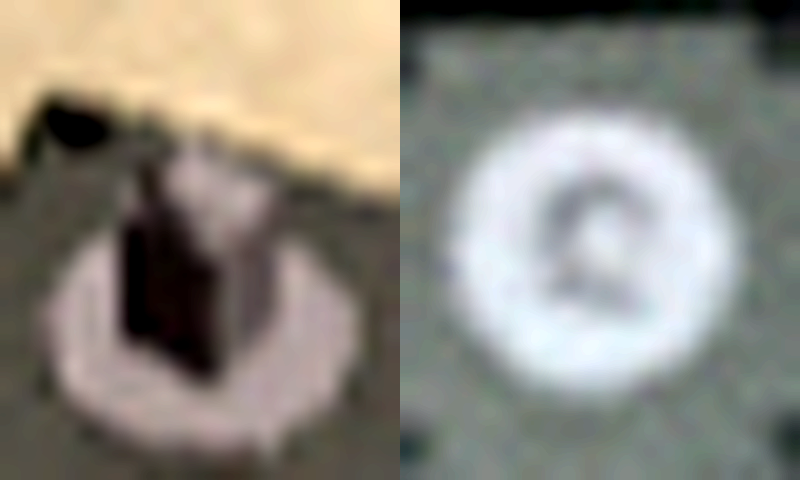

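```bash
python3 - <<'E'
from h import *
s=dict(np.load("scene0.npz"));t=dict(np.load("top0.npz"))
f=lambda x,y,z:ray(s,334+(x+.5)/20-.5,232+(y+.5)/20-.5,z)[:2]
L,B,R=f(121,335,45),f(208,378,45),f(276,338,45)
for a,b in((L,B),(B,R)):
    d=b-a;print(a.round(1),b.round(1),np.linalg.norm(d),np.degrees(np.arctan2(d[1],d[0]))%90)
print((L+R)/2,"collar sc",f(203,328,45))
g=lambda x,y,z:ray(t,319+(x-400+.5)/20-.5,253+(y+.5)/20-.5,z)[:2]
print("collar top",g(595,248,45),"tip",g(603,245,72))
# predicted square for angles: compare
c=(L+R)/2
for a in range(0,90,15):
    P=[c+9.9*np.array([np.cos(np.radians(a+45+90*i)),np.sin(np.radians(a+45+90*i))]) for i in range(4)]
    print(a,[tuple(((proj(s,[*p,45])-[334,232]+.5)*20).round().astype(int)) for p in P])
E
```

```text
[518.4  32.6] [506.2  34.5] 12.408934448067383 80.93658847744129
[506.2  34.5] [501.2  25.4] 10.417936083335004 61.50721840104566
[509.79955521  28.95476256] collar sc [509.83727884  27.49373504]
collar top [511.95603658  26.9972327 ] tip [510.19975582  26.66898171]
0 [(np.int64(122), np.int64(359)), (np.int64(229), np.int64(396)), (np.int64(275), np.int64(315)), (np.int64(169), np.int64(279))]
15 [(np.int64(133), np.int64(374)), (np.int64(248), np.int64(388)), (np.int64(265), np.int64(301)), (np.int64(150), np.int64(287))]
30 [(np.int64(148), np.int64(386)), (np.int64(264), np.int64(377)), (np.int64(250), np.int64(289)), (np.int64(135), np.int64(298))]
45 [(np.int64(166), np.int64(394)), (np.int64(275), np.int64(363)), (np.int64(231), np.int64(280)), (np.int64(124), np.int64(312))]
60 [(np.int64(187), np.int64(399)), (np.int64(280), np.int64(347)), (np.int64(211), np.int64(276)), (np.int64(118), np.int64(327))]
75 [(np.int64(209), np.int64(399)), (np.int64(281), np.int64(331)), (np.int64(190), np.int64(275)), (np.int64(117), np.int64(343))]
```

Emit:
jog_arm(
  plan=[
    [85,[-0.32,0.15,0],[0,0,0.09]],
    [85,[-0.64,0.3,0],[0,0,0.18]],
    [85,[-0.95,0.45,0],[0,0,0.257]],
    [85,[-0.95,0.45,0],[0,0,0.257]],
  ],
)

```text
clock: 0.6
position: [296.8, -506.4, 231.1]
ee_rot: [-0.049, 0.999, 0.0, -0.0]
contact_force: [0.1, -0.4, 0.1]
gripper_width: 84.9
grasp_force: 0.0
```

Emit:
jog_arm(
  plan=[
    [60,[-0.4,0.35,0],[0,0,0]],
    [60,[-0.8,0.69,0],[0,0,0]],
    [60,[-0.8,0.69,0],[0,0,0]],
  ],
)

```text
clock: 0.98
position: [370.2, -430.1, 231.1]
ee_rot: [-0.05, 0.999, 0.0, -0.0]
contact_force: [0.3, -0.3, -0.2]
gripper_width: 59.9
grasp_force: 0.0
```

Emit:
jog_arm(
  plan=[
    [60,[-0.4,0.35,0.3],[0,0,0]],
    [60,[-0.8,0.69,0.6],[0,0,0]],
    [60,[-0.8,0.69,0.6],[0,0,0]],
  ],
)

```text
clock: 1.35
position: [441.6, -353.5, 168.3]
ee_rot: [-0.049, 0.999, 0.002, -0.003]
contact_force: [-0.1, 0.5, 0.4]
gripper_width: 60.1
grasp_force: 0.0
```

Emit:
jog_arm(
  plan=[
    [60,[-0.4,0.35,0.3],[0,0,0]],
    [60,[-0.8,0.69,0.6],[0,0,0]],
    [60,[-0.8,0.69,0.6],[0,0,0]],
    [60,[-0.8,0.69,0.6],[0,0,0]],
  ],
)

```text
clock: 1.85
position: [514.6, -280.2, 111.7]
ee_rot: [-0.047, 0.999, -0.0, 0.0]
contact_force: [0.3, -0.0, -0.6]
gripper_width: 60.1
grasp_force: 0.0
```

Emit:
jog_arm(
  plan=[
    [55,[0,0,0.3],[0,0,0]],
    [55,[0,0,0.6],[0,0,0]],
    [55,[0,0,0.8],[0,0,0]],
    [55,[0,0,0.9],[0,0,0]],
    [55,[0,0,0.9],[0,0,0]],
  ],
)

```text
clock: 2.48
position: [514.4, -280.0, 21.7]
ee_rot: [-0.047, 0.999, -0.0, 0.0]
contact_force: [0.0, 0.2, 0.4]
gripper_width: 55.4
grasp_force: 0.0
```

```bash
python3 - <<'E'
from h import *
s=get_image("scene");t=get_image("top");st=read_state();print(st["position"],st["contact_force"])
cv2.imwrite("pics/c3.png",np.hstack([crop(s,396,170,50,56,8),crop(t,444,265,50,56,8)]))
E
```

```text
[ 515.3734381  -279.73356409   22.49263418] [ 0.67172297 -0.06498754  0.28623572]
```

View pics/c3.png

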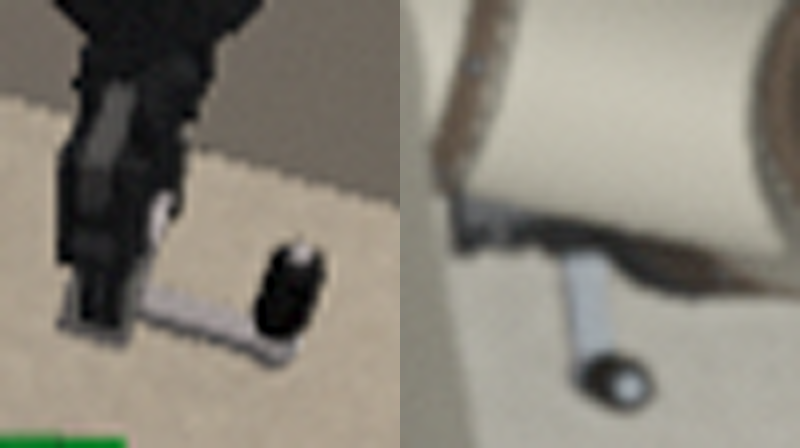

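The fingers straddle the hub: in the scene half they are at about (100,250), with hub showing on both sides of the pad. The knob is clear at (290,290). I'll close and lift.

Emit:
jog_arm(
  plan=[
    [15,[0,0,0],[0,0,0]],
    [15,[0,0,0],[0,0,0]],
    [15,[0,0,0],[0,0,0]],
    [15,[0,0,0],[0,0,0]],
    [15,[0,0,0],[0,0,0]],
    [15,[0,0,0],[0,0,0]],
  ],
)

```text
clock: 3.32
position: [515.5, -279.1, 22.3]
ee_rot: [-0.048, 0.999, -0.0, 0.001]
contact_force: [-0.2, -0.5, 6.3]
gripper_width: 25.4
grasp_force: 59.6
```

Emit:
jog_arm(
  plan=[
    [15,[0,0,-0.2],[0,0,0]],
    [15,[0,0,-0.5],[0,0,0]],
    [15,[0,0,-0.9],[0,0,0]],
    [15,[0,0,-1],[0,0,0]],
    [15,[0,0,-1],[0,0,0]],
  ],
)

```text
clock: 3.95
position: [514.4, -278.5, 120.8]
ee_rot: [-0.048, 0.999, 0.0, -0.0]
contact_force: [-0.3, 0.1, -2.4]
gripper_width: 25.2
grasp_force: 59.1
```

Emit:
jog_arm(
  plan=[
    [15,[-0.02,0.25,0],[0,0,0.1]],
    [15,[-0.05,0.5,0],[0,0,0.2]],
    [15,[-0.07,0.75,0],[0,0,0.3]],
    [15,[-0.09,0.95,0],[0,0,0.39]],
    [15,[-0.09,0.95,0],[0,0,0.39]],
  ],
)

```text
clock: 4.58
position: [513.4, -182.2, 119.2]
ee_rot: [0.155, 0.988, 0.0, -0.002]
contact_force: [0.4, -0.4, -2.5]
gripper_width: 25.6
grasp_force: 59.0
```

Emit:
jog_arm(
  plan=[
    [15,[0.1,0.3,0],[0,0,0]],
    [15,[0.2,0.6,0],[0,0,0]],
    [15,[0.35,0.99,0],[0,0,0]],
    [15,[0.35,0.99,0],[0,0,0]],
  ],
)

```text
clock: 5.08
position: [511.1, -77.2, 120.1]
ee_rot: [0.154, 0.988, -0.0, -0.001]
contact_force: [-0.4, 0.6, -2.2]
gripper_width: 24.9
grasp_force: 59.2
```

Emit:
jog_arm(
  plan=[
    [15,[0.1,0.3,0],[0,0,0]],
    [15,[0.2,0.6,0],[0,0,0]],
    [15,[0.3,0.85,0],[0,0,0]],
    [15,[0.35,0.99,0],[0,0,0]],
    [15,[0.35,0.99,0],[0,0,0]],
    [15,[0.35,0.99,0],[0,0,0]],
  ],
)

```text
clock: 5.82
position: [508.8, 25.6, 121.0]
ee_rot: [0.156, 0.988, -0.0, -0.0]
contact_force: [0.4, 0.5, -1.3]
gripper_width: 25.2
grasp_force: 59.3
```

```bash
python3 - <<'E'
from h import *
P=[]
for i in range(5):
    s=get_image("scene");st=read_state();P.append(st["position"])
print(np.mean(P,0),st["ee_rot"],st["contact_force"])
np.savez("s4.npz",**s);t=get_image("top")
cv2.imwrite("pics/c4.png",np.hstack([crop(s,348,235,48,60,8),crop(t,328,265,48,60,8)]))
E
```

```text
[508.94812195  25.69244594 121.20195453] [ 1.56111506e-01  9.87739438e-01 -2.47464157e-05 -1.27860617e-05] [-0.5863791   0.20502638 -1.32755918]
```

View pics/c4.png

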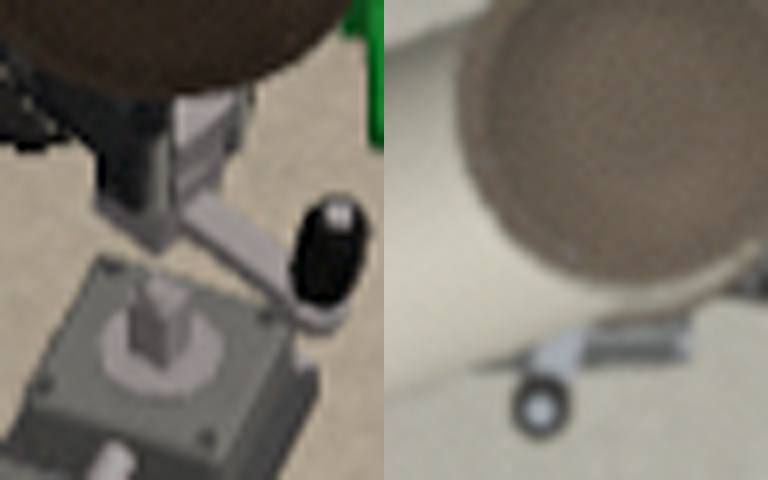

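```bash
python3 - <<'E'
from h import *
t=dict(np.load("top0.npz"));s=dict(np.load("s4.npz"))
f=lambda o,x,y:(o[0]+(x+.5)/8-.5,o[1]+(y+.5)/8-.5)
u=np.array([np.cos(np.radians(162)),np.sin(np.radians(162))]);v=np.array([-u[1],u[0]])
for n,k in(("top",ray(t,*f((304,235),541,408),153)),("sc",ray(s,*f((324,205),340,212),153))): print(n,"knob",k[:2],"hub",k[:2]-60*u)
# hub lower corners at z=99: left (97,208) , bottom (155,252)
L=ray(s,*f((324,205),97,208),99)[:2];B=ray(s,*f((324,205),155,252),99)[:2];print(L,B,np.linalg.norm(B-L),np.degrees(np.arctan2(*(B-L)[::-1])))
c=np.array([509,25.7])
for a,b in((1,1),(1,-1),(-1,1),(-1,-1)):
    p=proj(s,[*(c+13*a*u+13*b*v),99]);print(a,b,((p-[324,205]+.5)*8).round())
E
```

```text
top knob [452.3163878  -74.11562252] hub [509.37977878 -92.65664218]
sc knob [448.97299262  47.68943455] hub [506.03638359  29.14841489]
[530.67672503  28.68795494] [508.26116941  37.63811865] 24.136332855954116 158.23398442136207
1 1 [232. 222.]
1 -1 [174. 271.]
-1 1 [165. 178.]
-1 -1 [107. 226.]
```

Emit:
jog_arm(
  plan=[
    [15,[0,0.02,0.1],[0,0,-0.03]],
    [15,[0,0.02,0.18],[0,0,-0.03]],
    [15,[0,0.02,0.23],[0,0,-0.03]],
    [15,[0,0.02,0.23],[0,0,-0.03]],
  ],
)

```text
clock: 6.62
position: [509.3, 28.2, 97.6]
ee_rot: [0.14, 0.99, -0.0, -0.001]
contact_force: [1.0, -0.4, -1.3]
gripper_width: 25.2
grasp_force: 59.2
```

Emit:
jog_arm(
  plan=[
    [15,[0,0,0.015],[0,0,0]],
    [15,[0,0,0.03],[0,0,0]],
    [15,[0,0,0.04],[0,0,0]],
    [15,[0,0,0.04],[0,0,0]],
  ],
)

```text
clock: 7.12
position: [509.6, 28.3, 94.3]
ee_rot: [0.14, 0.99, -0.0, -0.0]
contact_force: [-0.1, 0.4, -2.0]
gripper_width: 25.0
grasp_force: 59.2
```

Emit:
jog_arm(
  plan=[
    [15,[0,0,0.01],[0,0,0]],
    [15,[0,0,0.02],[0,0,0]],
    [15,[0,0,0.02],[0,0,0]],
  ],
)

```text
clock: 7.5
position: [510.0, 28.3, 93.5]
ee_rot: [0.14, 0.99, -0.0, 0.0]
contact_force: [-3.3, -0.5, 6.3]
gripper_width: 25.6
grasp_force: 60.5
```

Emit:
jog_arm(
  plan=[
    [15,[0.01,0,0],[0,0,0]],
    [15,[0.015,0,0.005],[0,0,0]],
    [15,[0.015,0,0.01],[0,0,0]],
    [15,[0.015,0,0.01],[0,0,0]],
  ],
)

```text
clock: 8.0
position: [509.8, 28.6, 93.3]
ee_rot: [0.14, 0.99, 0.0, 0.002]
contact_force: [-1.0, -3.0, 10.3]
gripper_width: 24.9
grasp_force: 60.7
```

Emit:
jog_arm(
  plan=[
    [15,[0,-0.01,0],[0,0,0]],
    [15,[0,-0.015,0],[0,0,0]],
    [15,[0,-0.015,0.005],[0,0,0]],
    [15,[0,-0.015,0.005],[0,0,0]],
  ],
)

```text
clock: 8.5
position: [509.8, 28.2, 93.2]
ee_rot: [0.14, 0.99, 0.001, 0.003]
contact_force: [-2.8, 2.4, 11.9]
gripper_width: 25.3
grasp_force: 60.9
```

```bash
python3 - <<'E'
from h import *
P=[];F=[];M=[]
for i in range(6):
    get_image("scene");st=read_state();P.append(st["position"]);F.append(st["contact_force"]);M.append(st["wrist_torque"])
print(np.mean(P,0),np.mean(F,0),np.mean(M,0),np.std(P,0))
E
```

```text
[509.85396834  28.18394688  93.23782861] [-2.03313971  1.33740358 11.4287772 ] [0.5609716  0.66023644 0.004309  ] [0.01421724 0.00974164 0.00984007]
```

Emit:
jog_arm(
  plan=[
    [15,[0,0,0],[0,0,-0.05]],
    [15,[0,0,0],[0,0,-0.1]],
    [15,[0,0,0],[0,0,-0.15]],
    [15,[0,0,0],[0,0,-0.15]],
  ],
)

```text
clock: 9.3
position: [509.8, 28.3, 93.2]
ee_rot: [0.061, 0.998, 0.001, 0.003]
contact_force: [-1.2, 2.9, 11.7]
gripper_width: 25.4
grasp_force: 60.8
```

Emit:
jog_arm(
  plan=[
    [15,[0,0,0],[0,0,0.08]],
    [15,[0,0,0],[0,0,0.16]],
    [15,[0,0,0],[0,0,0.24]],
    [15,[0,0,0],[0,0,0.3]],
    [15,[0,0,0],[0,0,0.3]],
  ],
)

```text
clock: 9.93
position: [509.7, 28.0, 93.2]
ee_rot: [0.217, 0.976, 0.001, 0.002]
contact_force: [-2.1, 1.5, 11.8]
gripper_width: 25.2
grasp_force: 60.9
```

Emit:
jog_arm(
  plan=[
    [15,[0,0,-0.03],[0,0,0]],
    [15,[0,0,-0.05],[0,0,-0.07]],
    [15,[0,0,-0.05],[0,0,-0.15]],
    [15,[0,0,-0.05],[0,0,-0.15]],
  ],
)

```text
clock: 10.42
position: [507.2, 27.2, 95.1]
ee_rot: [0.141, 0.99, -0.0, -0.001]
contact_force: [-0.1, -0.0, -2.2]
gripper_width: 25.1
grasp_force: 59.4
```

```bash
python3 - <<'E'
from h import *
P=[];F=[];M=[]
for i in range(5):
    s=get_image("scene");st=read_state();P.append(st["position"]);F.append(st["contact_force"]);M.append(st["wrist_torque"])
print(np.mean(P,0),np.mean(F,0),np.mean(M,0),st["ee_rot"])
np.savez("s5.npz",**s)
cv2.imwrite("pics/c5.png",crop(s,346,238,36,36,16))
E
```

```text
[507.47806748  27.24181251  95.41699086] [-0.09310061 -0.160315   -1.96353231] [-0.00846214 -0.04504327 -0.03676963] [ 1.40581013e-01  9.90069157e-01 -5.68279694e-05 -2.01875218e-04]
```

View pics/c5.png

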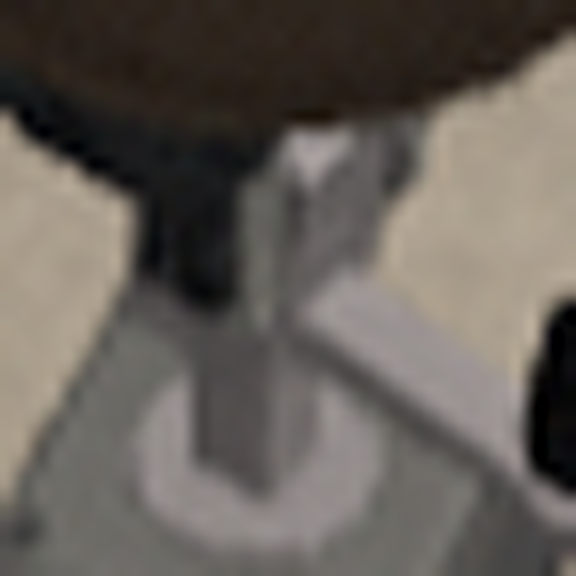

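```bash
python3 - <<'E'
from h import *
s=dict(np.load("s5.npz"))
def corners(c,a,h,z):
    o=[]
    for i in range(4):
        b=np.radians(a+45+90*i);p=proj(s,[c[0]+h*2**.5*np.cos(b),c[1]+h*2**.5*np.sin(b),z]);o.append(tuple(((p-[328,220]+.5)*16-.5).round().astype(int).tolist()))
    return o
for z in(73.1,110):print("hub",z,corners((507.5,27.2),73.8,13,z))
for a in(74,80):
  for z in(45,69):print("shaft",a,z,corners((510,28),a,7,z))
E
```

```text
hub 73.1 [(289, 428), (400, 327), (265, 243), (153, 342)]
hub 110 [(293, 261), (407, 159), (269, 74), (155, 174)]
shaft 74 45 [(262, 506), (321, 452), (250, 407), (191, 461)]
shaft 74 69 [(265, 401), (325, 347), (252, 302), (192, 356)]
shaft 80 45 [(269, 506), (320, 447), (243, 408), (192, 466)]
shaft 80 69 [(272, 401), (324, 342), (245, 302), (193, 361)]
```

```bash
python3 - <<'E'
from h import *
s=dict(np.load("s5.npz"));o=dict(np.load("scene0.npz"))
W=cloud(s);np.set_printoptions(linewidth=200)
print("cols 334..354; rows 228-252: z of s5");
for v in range(226,254):print(v,W[v,334:355,2].round().astype(int))
d=np.abs(s["img"].astype(int)-o["img"]).sum(2)
for v in range(234,254):print(v,d[v,334:355])
E
```

```text
cols 334..354; rows 228-252: z of s5
226 [179 358 356 357 359 359 357 357 358 355 364 362 362 357 358 359 360 359 359 360 358]
227 [174 172 169 167 166 354 355 355 356 355 357 355 356 357 356 356 356 357 120 118 109]
228 [171 169 164 162 159 158 145 145 146 145 148 141 128 129 127 128 124 123 115 113 110]
229 [                 165                  165                  163                  159                  156                  153                  151                  143                  142
                  137                  140                  131                  127                  126                  130 -9223372036854775808                  124                  115
                  110                  113                  108]
230 [150 166 156 155 154 149 150 136 142 137 131 130 129 126 121 120 115 110 106 104 101]
231 [  4 150 158 151 149 151 147 135 129 128 129 127 129 127 121 118 116 108 104 103   1]
232 [ -1  -2 146 150 143 146 128 127 125 124 124 121 122 121 118 111 108 101 101   0   3]
233 [  4   0 117 120 145 121 127 125 124 121 123 117 119 115 111 105 101  
[... 2872 characters left out ...]
59  84  38  45 119]
245 [  8   3   8   3  10   8   5   3   5   3  13   5   1   6   2   3  18  36 101  61  21]
246 [ 6  5  9  2  5  2  4  4  4  2  9  2  6  8  5  4  7  1 42 95 91]
247 [ 3  9  7  8  1  3  2  2  8  1  5  6  4  1  6  1  6  9 12 35 87]
248 [ 4  0 12  9  2  8  5  4 12  0  2  3  7  2 17  8  1  9  1 16 28]
249 [1 4 6 5 4 2 8 4 3 4 1 5 9 2 0 6 3 0 8 1 3]
250 [ 1 11  8  9  5 12  9  2  6  4  4 13  6  6  8 11  4  8  6  6  1]
251 [ 1  2  4  4  6  9  3 11  4  6  5 10 13  3  9  2 10  3  7  9  3]
252 [ 3  4  6 10  3  8  5  6  7  4  6  3  8  0  5  7  4  4  4  9  4]
253 [ 6 14  1  8  5  4 10  4  5  4  5  4  9  4  3  7 10  5  4 10  7]<stdin>:5: RuntimeWarning: invalid value encountered in cast
```

Emit:
jog_arm(
  plan=[
    [15,[0,0,0.02],[0,0,-0.05]],
    [15,[0,0,0.04],[0,0,-0.08]],
    [15,[0,0,0.045],[0,0,-0.08]],
    [15,[0,0,0.045],[0,0,-0.08]],
  ],
)

```text
clock: 11.18
position: [508.2, 27.3, 92.7]
ee_rot: [0.098, 0.995, -0.0, 0.001]
contact_force: [-1.8, -0.1, 7.8]
gripper_width: 25.2
grasp_force: 60.5
```

```bash
cat > m.py <<'E'
from h import *
P=[];F=[];M=[]
for i in range(4):
    get_image("scene");st=read_state();P.append(st["position"]);F.append(st["contact_force"]);M.append(st["wrist_torque"])
q=st["ee_rot"];print(np.mean(P,0).round(2),np.mean(F,0).round(2),np.mean(M,0).round(3),"yaw",np.degrees(2*np.arctan2(q[1],q[0])).round(1),st["clock"])
E
python3 m.py
```

```text
[508.22  27.34  92.67] [-1.62  0.13  7.63] [0.076 0.751 0.018] yaw 168.7 11.375
```

Emit:
jog_arm(
  plan=[
    [15,[0,0.01,0],[0,0,0]],
    [15,[0,0.02,0],[0,0,0]],
    [15,[0,0.03,0],[0,0,0]],
    [15,[0,0.03,0],[0,0,0]],
  ],
)

```text
clock: 11.88
position: [508.4, 29.4, 92.6]
ee_rot: [0.098, 0.995, -0.001, 0.0]
contact_force: [-2.3, -2.7, 6.5]
gripper_width: 25.3
grasp_force: 60.4
```

```bash
python3 m.py
```

```text
[508.38  29.38  92.57] [-2.42 -2.87  6.26] [-0.958  0.641  0.   ] yaw 168.7 12.075
```

Emit:
jog_arm(
  plan=[
    [15,[0.01,0,0],[0,0,0]],
    [15,[0.02,0,0],[0,0,0]],
    [15,[0.03,0,0],[0,0,0]],
    [15,[0.03,0,0],[0,0,0]],
  ],
)

```text
clock: 12.58
position: [505.2, 30.9, 91.0]
ee_rot: [0.099, 0.995, -0.0, -0.0]
contact_force: [0.8, -0.2, -2.0]
gripper_width: 25.3
grasp_force: 59.5
```

```bash
python3 m.py
```

```text
[505.33  30.88  91.08] [-0.2  -0.1  -2.31] [-0.029 -0.042 -0.003] yaw 168.7 12.775
```

Emit:
jog_arm(
  plan=[
    [15,[0,0,0.01],[0,0,0]],
    [15,[0,0,0.02],[0,0,0]],
    [15,[0,0,0.03],[0,0,0]],
    [15,[0,0,0.03],[0,0,0]],
  ],
)

```text
clock: 13.28
position: [505.6, 30.7, 89.7]
ee_rot: [0.098, 0.995, -0.0, 0.0]
contact_force: [-4.3, 0.8, 8.1]
gripper_width: 25.3
grasp_force: 60.5
```

```bash
python3 m.py
```

```text
[505.63  30.73  89.76] [-3.18  0.15  8.98] [-0.095  1.009 -0.032] yaw 168.7 13.475
```

Emit:
jog_arm(
  plan=[
    [15,[0.01,0,0],[0,0,0]],
    [15,[0.02,0,0],[0,0,0]],
    [15,[0.02,0,0],[0,0,0]],
  ],
)

```text
clock: 13.85
position: [505.3, 31.0, 89.9]
ee_rot: [0.098, 0.995, 0.0, 0.002]
contact_force: [0.6, -3.8, 5.8]
gripper_width: 25.3
grasp_force: 60.2
```

```bash
python3 m.py
```

```text
[505.23  31.    89.89] [ 0.62 -3.31  5.65] [-1.035 -0.278  0.002] yaw 168.7 14.05
```

Emit:
jog_arm(
  plan=[
    [15,[0,-0.01,0],[0,0,0]],
    [15,[0,-0.02,0],[0,0,0]],
    [15,[0,-0.02,0],[0,0,0]],
  ],
)

```text
clock: 14.42
position: [503.3, 29.3, 88.2]
ee_rot: [0.099, 0.995, 0.0, 0.0]
contact_force: [1.5, -1.0, -2.1]
gripper_width: 25.3
grasp_force: 59.4
```

```bash
python3 m.py
```

```text
[503.3   29.32  88.14] [ 1.37  0.15 -1.48] [-0.083 -0.408 -0.003] yaw 168.7 14.625
```

Emit:
jog_arm(
  plan=[
    [15,[-0.01,0,0.01],[0,0,0]],
    [15,[-0.01,0,0.02],[0,0,0]],
    [15,[-0.01,0,0.03],[0,0,0]],
    [15,[-0.01,0,0.04],[0,0,0]],
    [15,[-0.01,0,0.04],[0,0,0]],
  ],
)

```text
clock: 15.25
position: [504.0, 29.0, 84.2]
ee_rot: [0.099, 0.995, -0.0, -0.0]
contact_force: [0.8, -0.6, -2.6]
gripper_width: 25.4
grasp_force: 59.4
```

```bash
python3 m.py
```

```text
[503.97  29.05  84.24] [ 0.88 -0.21 -2.2 ] [-0.014 -0.206  0.002] yaw 168.7 15.45
```

Emit:
jog_arm(
  plan=[
    [15,[-0.005,0,0.02],[0,0,0]],
    [15,[-0.005,0,0.04],[0,0,0]],
    [15,[-0.005,0,0.06],[0,0,0]],
    [15,[-0.005,0,0.08],[0,0,0]],
    [15,[-0.005,0,0.1],[0,0,0]],
    [15,[-0.005,0,0.12],[0,0,0]],
    [15,[-0.005,0,0.12],[0,0,0]],
  ],
)

```text
clock: 16.32
position: [505.3, 29.1, 72.8]
ee_rot: [0.098, 0.995, 0.0, 0.001]
contact_force: [1.8, -0.6, 2.9]
gripper_width: 25.1
grasp_force: 60.0
```

```bash
python3 m.py
```

```text
[505.3   29.13  72.83] [ 2.09 -0.16  3.64] [-0.146 -0.545 -0.017] yaw 168.7 16.525
```

Emit:
jog_arm(
  plan=[
    [15,[-0.015,0,0],[0,0,0]],
    [15,[-0.015,0,0.015],[0,0,0]],
    [15,[-0.015,0,0.03],[0,0,0]],
    [15,[-0.015,0,0.04],[0,0,0]],
    [15,[-0.015,0,0.04],[0,0,0]],
  ],
)

```text
clock: 17.15
position: [505.7, 28.7, 69.7]
ee_rot: [0.098, 0.995, -0.0, -0.0]
contact_force: [-1.7, 0.6, 12.7]
gripper_width: 25.3
grasp_force: 61.2
```

```bash
python3 m.py
```

```text
[505.66  28.63  69.67] [-2.74  0.48 13.34] [ 0.245  0.944 -0.011] yaw 168.7 17.35
```

```bash
cat > arm.py <<'E'
from h import *
s=get_image("scene");np.savez("sl.npz",**s);W=cloud(s)
import sys
c=np.array([float(sys.argv[1]),float(sys.argv[2])]);a=np.radians(float(sys.argv[3]))
u=np.array([np.cos(a),np.sin(a)]);d=W[...,:2]-c;L=d@u;V=d@[-u[1],u[0]]
k=(L>20)&(L<44)&(abs(V)<6)&(W[...,2]>35)&(W[...,2]<80);print("arm top z",np.median(W[k][:,2]),W[k].mean(0),k.sum())
k=(abs(W[...,2]-98)<9)&(np.hypot(*(np.moveaxis(d,-1,0)))<75)&(L>45)&(L<72);print("knob top",W[k].mean(0) if k.any() else None,k.sum(),np.percentile(W[k][:,2],90) if k.any() else 0)
E
python3 arm.py 510 27 168
```

```text
arm top z 61.14644376496153 [478.92368212  34.72032736  56.81076663] 61
knob top [446.76632429  42.50159531  94.75711132] 45 98.55543343707492
```

Emit:
jog_arm(
  plan=[
    [50,[0,0,0],[0,0,0]],
    [50,[0,0,0],[0,0,0]],
    [50,[0,0,0],[0,0,0]],
    [50,[0,0,-0.2],[0,0,0]],
    [50,[0,0,-0.4],[0,0,0]],
    [50,[0,0,-0.6],[0,0,0]],
    [50,[0,0,-0.6],[0,0,0]],
  ],
)

```text
clock: 18.27
position: [506.7, 28.9, 129.2]
ee_rot: [0.099, 0.995, 0.001, 0.001]
contact_force: [0.5, 0.5, -0.2]
gripper_width: 49.6
grasp_force: 0.0
```

```bash
python3 m.py; python3 arm.py 510 27 168; python3 - <<'E'
from h import *
s=dict(np.load("sl.npz"));t=get_image("top")
cv2.imwrite("pics/c6.png",np.hstack([crop(s,350,240,48,60,8),crop(t,328,265,48,60,8)]))
E
```

```text
[505.41  28.55 127.5 ] [-0.21  0.08  0.26] [-0.028  0.035  0.008] yaw 168.7 18.475
arm top z 62.059400146315056 [479.48613717  34.55042124  57.30582555] 59
knob top [447.77778276  42.98013451  96.4942204 ] 47 99.49414710202791
```

View pics/c6.png

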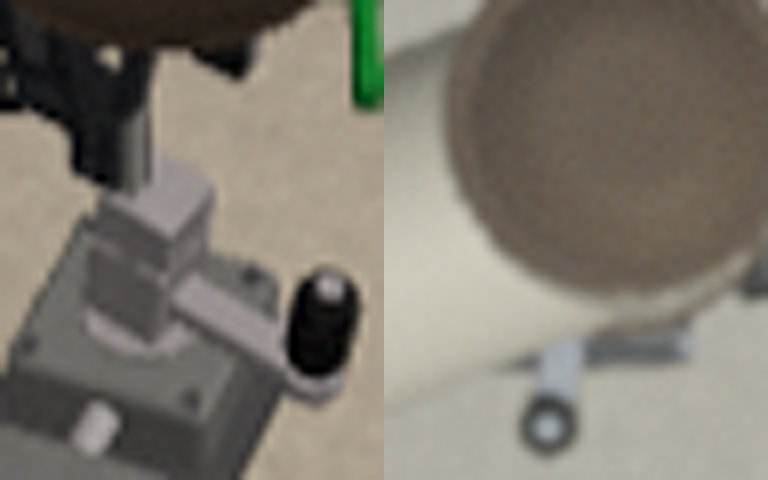

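The crank sits on the collar: in the scene half the hub bottom is on the collar at (150,340), and the arm top measures 62 mm. The knob top is at scene (330,285) and top (163,427) within each panel.

```bash
python3 - <<'E'
from h import *
t=dict(np.load("top0.npz"));s=dict(np.load("sl.npz"))
f=lambda o,x,y:(o[0]+(x+.5)/8-.5,o[1]+(y+.5)/8-.5)
k1=ray(t,*f((304,235),163,427),99)[:2];k2=ray(s,*f((326,210),330,285),99)[:2]
print(k1,k2)
h=ray(s,*f((326,210),155,197),99)[:2];print("hub top",h, k2-h, np.degrees(np.arctan2(*(k2-h)[::-1])))
E
```

```text
[449.1760797   40.01844504] [447.14908603  41.03497531]
hub top [506.33105002  30.3386553 ] [-59.18196399  10.69632001] 169.75517721853683
```

Emit:
jog_arm(
  plan=[
    [50,[0.28,0,0],[0,0,0]],
    [50,[0.56,0,0],[0,0,0]],
    [50,[0.56,0,0.2],[0,0,0]],
    [50,[0.56,0,0.4],[0,0,0]],
    [50,[0.56,0,0.57],[0,0,0]],
    [50,[0.56,0,0.57],[0,0,0]],
  ],
)

```text
clock: 19.32
position: [450.0, 39.2, 70.0]
ee_rot: [0.099, 0.995, -0.001, -0.002]
contact_force: [0.2, 0.8, 0.2]
gripper_width: 49.9
grasp_force: 0.0
```

```bash
python3 m.py
```

```text
[451.32  39.71  71.48] [0.12 0.51 0.08] [ 0.013  0.    -0.013] yaw 168.7 19.525
```

Emit:
jog_arm(
  plan=[
    [12,[0.56,0,0.57],[0,0,0]],
    [12,[0,0,0],[0,0,0]],
  ],
)

```text
clock: 19.77
position: [418.5, 27.2, 57.4]
ee_rot: [0.099, 0.995, -0.014, -0.027]
contact_force: [-0.8, 0.2, -3.1]
gripper_width: 14.2
grasp_force: 0.0
```

I repeated a shift already made, so the hand overran outward. I'll back away upward and outward before looking.

Emit:
jog_arm(
  plan=[
    [14,[0.35,0,-0.2],[0,0,0]],
    [30,[0.35,0,-0.5],[0,0,0]],
    [50,[0.35,0,-0.7],[0,0,0]],
    [50,[0.35,0,-0.7],[0,0,0]],
  ],
)

```text
clock: 20.27
position: [418.0, 47.2, 143.3]
ee_rot: [0.098, 0.995, 0.002, 0.002]
contact_force: [-0.1, -0.4, -0.1]
gripper_width: 50.2
grasp_force: 0.0
```

```bash
python3 m.py; python3 arm.py 510 27 168; python3 - <<'E'
from h import *
s=dict(np.load("sl.npz"));t=get_image("top");o=dict(np.load("top0.npz"))
np.savez("t7.npz",**t)
cv2.imwrite("pics/c7.png",np.hstack([crop(s,335,245,80,100,5),crop(t,315,265,80,100,5)]))
E
```

```text
[416.51  46.45 141.16] [-0.08  0.14 -0.1 ] [ 0.004  0.021 -0.027] yaw 168.7 20.475
arm top z 61.58854523173312 [480.9954209  35.6859823  58.22639  ] 26
knob top [451.73754929  53.07237415  97.18683908] 61 101.75313535846317
```

View pics/c7.png

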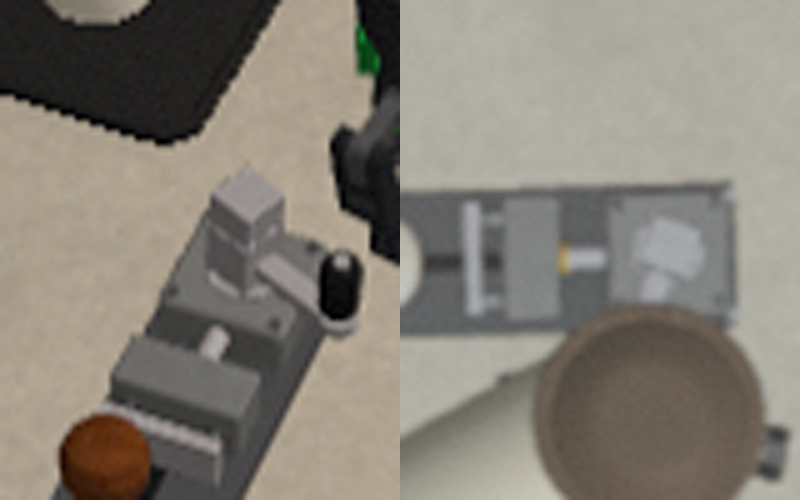

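Nothing is harmed. The crank is still home and was nudged a few degrees clockwise, with its knob now at scene crop (343,262). The jaw and tamper are untouched, with the hub top at (268,248) in the top panel.

```bash
python3 - <<'E'
from h import *
t=dict(np.load("t7.npz"));s=dict(np.load("sl.npz"))
f=lambda o,x,y:(o[0]+(x+.5)/5-.5,o[1]+(y+.5)/5-.5)
k=ray(s,*f((295,195),343,261),99)[:2];h=ray(s,*f((295,195),247,198),99)[:2]
print("knob",k,"hub",h,k-h,np.degrees(np.arctan2(*(k-h)[::-1])))
print("hub top cam",ray(t,*f((275,215),270,247),99)[:2])
I=s["img"].astype(int);sub=I[240:262,354:372].sum(2);print(sub)
E
```

```text
knob [452.87369586  48.9488671 ] hub [508.31276596  31.26905256] [-55.4390701   17.67981454] 162.3122408481216
hub top cam [510.03559052  27.5800339 ]
[[489 487 487 485 484 478 484 487 489 492 500 500 495 494 433 108  45  53]
 [463 463 490 495 484 480 492 487 480 495 494 493 493 498 489  89  59  67]
 [382 375 420 419 468 498 495 497 486 488 492 497 496 503 478  29  41  92]
 [326 322 306 266 358 440 477 511 502 494 498 502 495 498 482  34  57  81]
 [323 317 229 176 233 328 435 504 432 440 450 504 498 497 477  15  75  92]
 [324 318 267 238 290 314 302 342 305 350 315 376 453 502 488 264 106  75]
 [330 336 325 310 337 298 140 172 401 420 362 157 305 503 492 452 394 269]
 [322 330 327 329 338 175  33 197 444 455 421 118 155 420 497 499 498 457]
 [351 326 320 342 343  62  38 107 278 321 288  86  89 279 506 500 486 484]
 [416 369 332 348 311  37  36  57  86 121 135  63  74 232 504 496 476 471]
 [453 433 398 347 267   8  35  60  45  55  72  59  86 279 498 485 474 474]
 [444 451 454 409 254   8  46  49  54  50  41  44 103 308 502 483 482 486]
 [440 448 454 454 314  12  33  34  42  60  34  33 122 372 496 484 488 485]
 [444 442 446 449 339  13  29  49  46  46  46  28 154 419 504 482 488 491]
 [368 429 450 441 337   1  35  32  40  50  42  36 147 417 508 488 483 491]
 [257 342 420 448 273   1  35  29  18  36  35  34 179 481 502 488 488 487]
 [233 234 308 397 354   1  42  22  35  32  29  49 223 520 492 480 486 479]
 [258 211 230 286 349 160   9  21  27  41  24  95 337 507 482 479 486 478]
 [256 228 234 215 253 333 240   1   3  23 132 294 447 497 482 485 476 473]
 [254 246 218 220 219 334 392 357 356 356 376 421 441 492 493 489 483 475]
 [250 239 216 209 205 240 339 384 407 419 387 387 433 491 505 501 489 486]
 [248 228 213 213 220 197 240 259 279 297 283 373 471 495 497 499 489 486]]
```

Emit:
jog_arm(
  plan=[
    [50,[-0.18,0.05,0],[0,0,0]],
    [50,[-0.36,0.09,0],[0,0,0]],
    [50,[-0.36,0.09,0.2],[0,0,0]],
    [50,[-0.36,0.09,0.4],[0,0,0]],
    [50,[-0.36,0.09,0.6],[0,0,0]],
    [50,[-0.36,0.09,0.7],[0,0,0]],
    [50,[-0.36,0.09,0.7],[0,0,0]],
    [50,[-0.36,0.09,0.7],[0,0,0]],
  ],
)

```text
clock: 21.58
position: [454.3, 48.5, 71.8]
ee_rot: [0.098, 0.995, 0.0, 0.0]
contact_force: [0.2, -0.7, 0.1]
gripper_width: 49.9
grasp_force: 0.0
```

Emit:
jog_arm(
  plan=[
    [12,[0,0,0],[0,0,0]],
    [12,[0,0,0],[0,0,0]],
    [12,[0,0,0],[0,0,0]],
    [12,[0,0,0],[0,0,0]],
    [12,[0,0,0],[0,0,0]],
  ],
)

```text
clock: 22.2
position: [453.9, 48.4, 71.6]
ee_rot: [0.099, 0.995, 0.0, 0.0]
contact_force: [-2.4, 1.4, 3.3]
gripper_width: 18.0
grasp_force: 58.8
```

```bash
python3 m.py
```

```text
[453.88  48.38  71.52] [-2.5   0.84  4.53] [0.263 0.506 0.018] yaw 168.7 22.4
```

```bash
cat > circ.py <<'E'
import numpy as np,sys,json
# args: start angle, step, n, opening, yaw
a0,st,n,w=float(sys.argv[1]),float(sys.argv[2]),int(sys.argv[3]),12
y=np.radians(168.7);X=np.array([np.cos(y),np.sin(y)]);Y=np.array([np.sin(y),-np.cos(y)])
p=lambda a:60*np.array([np.cos(np.radians(a)),np.sin(np.radians(a))])
rows=[]
for i in range(1,n+1):
    d=p(a0-st*i)-p(a0);rows.append([w,[round(float(d@X)/100,3),round(float(d@Y)/100,3),0],[0,0,0]])
print(a0-st*n,json.dumps(rows))
E
for a in 160 40 -80; do python3 circ.py $a 12 10; done
python3 - <<'E'
from h import *
t=dict(np.load("t7.npz"))
for u in(286.5,287,287.5,288):print(u,ray(t,u,266,41)[:2])
W=cloud(t)[255:277,280:300];print(np.nanmedian(W[...,2],0).round(),np.nanmedian(W[...,1],0).round())
E
```

```text
40.0 [[12, [-0.032, 0.121, 0], [0, 0, 0]], [12, [-0.088, 0.233, 0], [0, 0, 0]], [12, [-0.167, 0.331, 0], [0, 0, 0]], [12, [-0.264, 0.411, 0], [0, 0, 0]], [12, [-0.375, 0.468, 0], [0, 0, 0]], [12, [-0.496, 0.501, 0], [0, 0, 0]], [12, [-0.621, 0.509, 0], [0, 0, 0]], [12, [-0.745, 0.49, 0], [0, 0, 0]], [12, [-0.863, 0.445, 0], [0, 0, 0]], [12, [-0.968, 0.378, 0], [0, 0, 0]]]
-80.0 [[12, [-0.089, -0.088, 0], [0, 0, 0]], [12, [-0.158, -0.193, 0], [0, 0, 0]], [12, [-0.204, -0.31, 0], [0, 0, 0]], [12, [-0.224, -0.434, 0], [0, 0, 0]], [12, [-0.218, -0.559, 0], [0, 0, 0]], [12, [-0.186, -0.68, 0], [0, 0, 0]], [12, [-0.13, -0.792, 0], [0, 0, 0]], [12, [-0.051, -0.89, 0], [0, 0, 0]], [12, [0.046, -0.97, 0], [0, 0, 0]], [12, [0.157, -1.027, 0], [0, 0, 0]]]
-200.0 [[12, [0.121, -0.033, 0], [0, 0, 0]], [12, [0.246, -0.04, 0], [0, 0, 0]], [12, [0.37, -0.021, 0], [0, 0, 0]], [12, [0.488, 0.023, 0], [0, 0, 0]], [12, [0.593, 0.091, 0], [0, 0, 0]], [12, [0.682, 0.179, 0], [0, 0, 0]], [12, [0.751, 0.284, 0], [0, 0, 0]], [12, [0.797, 0.401, 0], [0, 0, 0]], [12, [0.817, 0.524, 0], [0, 0, 0]], [12, [0.811, 0.65, 0], [0, 0, 0]]]
286.5 [510.15470455 138.28393786]
287 [510.14567641 136.95104515]
287.5 [510.13664828 135.61815192]
288 [510.12762014 134.28525817]
[15. 16. 17. 16. 16. 16. 15. 16. 41. 43. 44. 38. 17. 19. 18. 18. 48. 48.
 47. 47.] [157. 155. 152. 149. 146. 144. 141. 138. 134. 132. 129. 126. 125. 122.
 119. 117. 113. 110. 107. 105.]
```

Emit:
jog_arm(
  plan=[
    [12,[-0.03,0.12,0],[0,0,0]],
    [12,[-0.09,0.233,0],[0,0,0]],
    [12,[-0.167,0.331,0],[0,0,0]],
    [12,[-0.264,0.411,0],[0,0,0]],
    [12,[-0.375,0.468,0],[0,0,0]],
  ],
)

```text
clock: 23.02
position: [498.5, 87.0, 71.6]
ee_rot: [0.098, 0.995, -0.001, -0.002]
contact_force: [-4.9, 0.4, 11.0]
gripper_width: 17.8
grasp_force: 59.8
```

```bash
python3 m.py; for a in 100 -20 -140 -260 -380;do python3 circ.py $a 12 10; done
```

```text
[500.17  87.27  71.77] [-3.48  1.62  8.98] [0.022 1.17  0.01 ] yaw 168.7 23.225
-20.0 [[12, [-0.121, 0.033, 0], [0, 0, 0]], [12, [-0.246, 0.04, 0], [0, 0, 0]], [12, [-0.37, 0.021, 0], [0, 0, 0]], [12, [-0.488, -0.023, 0], [0, 0, 0]], [12, [-0.593, -0.091, 0], [0, 0, 0]], [12, [-0.682, -0.179, 0], [0, 0, 0]], [12, [-0.751, -0.284, 0], [0, 0, 0]], [12, [-0.797, -0.401, 0], [0, 0, 0]], [12, [-0.817, -0.524, 0], [0, 0, 0]], [12, [-0.811, -0.65, 0], [0, 0, 0]]]
-140.0 [[12, [0.032, -0.121, 0], [0, 0, 0]], [12, [0.088, -0.233, 0], [0, 0, 0]], [12, [0.167, -0.331, 0], [0, 0, 0]], [12, [0.264, -0.411, 0], [0, 0, 0]], [12, [0.375, -0.468, 0], [0, 0, 0]], [12, [0.496, -0.501, 0], [0, 0, 0]], [12, [0.621, -0.509, 0], [0, 0, 0]], [12, [0.745, -0.49, 0], [0, 0, 0]], [12, [0.863, -0.445, 0], [0, 0, 0]], [12, [0.968, -0.378, 0], [0, 0, 0]]]
-260.0 [[12, [0.089, 0.088, 0], [0, 0, 0]], [12, [0.158, 0.193, 0], [0, 0, 0]], [12, [0.204, 0.31, 0], [0, 0, 0]], [12, [0.224, 0.434, 0], [0, 0, 0]], [12, [0.218, 0.559, 0], [0, 0, 0]], [12, [0.186, 0.68, 0], [0, 0, 0]], [12, [0.13, 0.792, 0], [0, 0, 0]], [12, 
[... 161 characters left out ...]
 0.04, 0], [0, 0, 0]], [12, [-0.37, 0.021, 0], [0, 0, 0]], [12, [-0.488, -0.023, 0], [0, 0, 0]], [12, [-0.593, -0.091, 0], [0, 0, 0]], [12, [-0.682, -0.179, 0], [0, 0, 0]], [12, [-0.751, -0.284, 0], [0, 0, 0]], [12, [-0.797, -0.401, 0], [0, 0, 0]], [12, [-0.817, -0.524, 0], [0, 0, 0]], [12, [-0.811, -0.65, 0], [0, 0, 0]]]
-500.0 [[12, [0.032, -0.121, 0], [0, 0, 0]], [12, [0.088, -0.233, 0], [0, 0, 0]], [12, [0.167, -0.331, 0], [0, 0, 0]], [12, [0.264, -0.411, 0], [0, 0, 0]], [12, [0.375, -0.468, 0], [0, 0, 0]], [12, [0.496, -0.501, 0], [0, 0, 0]], [12, [0.621, -0.509, 0], [0, 0, 0]], [12, [0.745, -0.49, 0], [0, 0, 0]], [12, [0.863, -0.445, 0], [0, 0, 0]], [12, [0.968, -0.378, 0], [0, 0, 0]]]
```

Emit:
jog_arm(
  plan=[
    [12,[-0.121,0.033,0],[0,0,0]],
    [12,[-0.246,0.04,0],[0,0,0]],
    [12,[-0.37,0.021,0],[0,0,0]],
    [12,[-0.488,-0.023,0],[0,0,0]],
    [12,[-0.593,-0.091,0],[0,0,0]],
    [12,[-0.682,-0.179,0],[0,0,0]],
    [12,[-0.751,-0.284,0],[0,0,0]],
    [12,[-0.797,-0.401,0],[0,0,0]],
    [12,[-0.817,-0.524,0],[0,0,0]],
    [12,[-0.811,-0.65,0],[0,0,0]],
  ],
)

```text
clock: 24.48
position: [568.6, 8.6, 72.1]
ee_rot: [0.098, 0.995, 0.001, 0.002]
contact_force: [-0.1, 4.9, 5.4]
gripper_width: 18.2
grasp_force: 59.1
```

```bash
python3 m.py
```

```text
[568.14   7.64  72.16] [0.32 2.17 5.43] [ 0.813  0.282 -0.003] yaw 168.7 24.675
```

Emit:
jog_arm(
  plan=[
    [12,[0.032,-0.121,0],[0,0,0]],
    [12,[0.088,-0.233,0],[0,0,0]],
    [12,[0.167,-0.331,0],[0,0,0]],
    [12,[0.264,-0.411,0],[0,0,0]],
    [12,[0.375,-0.468,0],[0,0,0]],
    [12,[0.496,-0.501,0],[0,0,0]],
    [12,[0.621,-0.509,0],[0,0,0]],
    [12,[0.745,-0.49,0],[0,0,0]],
    [12,[0.863,-0.445,0],[0,0,0]],
    [12,[0.968,-0.378,0],[0,0,0]],
  ],
)

```text
clock: 25.92
position: [465.2, -11.5, 72.2]
ee_rot: [0.098, 0.995, -0.0, 0.002]
contact_force: [3.8, -4.3, 5.8]
gripper_width: 17.8
grasp_force: 59.2
```

```bash
python3 m.py
```

```text
[464.7  -10.94  72.05] [ 0.47 -2.34  6.31] [-0.374 -0.419  0.003] yaw 168.7 26.125
```

Emit:
jog_arm(
  plan=[
    [12,[0.089,0.088,0],[0,0,0]],
    [12,[0.158,0.193,0],[0,0,0]],
    [12,[0.204,0.31,0],[0,0,0]],
    [12,[0.224,0.434,0],[0,0,0]],
    [12,[0.218,0.559,0],[0,0,0]],
    [12,[0.186,0.68,0],[0,0,0]],
    [12,[0.13,0.792,0],[0,0,0]],
    [12,[0.051,0.89,0],[0,0,0]],
    [12,[-0.046,0.97,0],[0,0,0]],
  ],
)

```text
clock: 27.25
position: [484.5, 82.1, 71.5]
ee_rot: [0.099, 0.995, -0.002, -0.004]
contact_force: [-7.5, 1.0, 13.9]
gripper_width: 17.5
grasp_force: 60.3
```

```bash
python3 m.py;cat > pad.py <<'E'
from h import *
import sys
def prof(d,rows,cols): return None
for n in("top","scene"):
    d=get_image(n);np.savez(f"{n}_{sys.argv[1]}.npz",**d);W=cloud(d)
    k=(abs(W[...,0]-510)<28)&(W[...,1]>90)&(W[...,1]<262)&(W[...,2]>8)
    y=W[k][:,1];z=W[k][:,2]
    b=np.arange(90,262,4);i=np.digitize(y,b)
    print(n,[(int(b[j-1]),int(np.median(z[i==j])),int((i==j).sum())) for j in range(1,len(b)+1) if (i==j).sum()>3])
E
python3 pad.py a; for a in -248 -358 -430 ;do python3 circ.py $a 12 10;done
```

```text
[486.49  83.03  71.67] [-5.4   2.37 11.55] [ 0.33   1.481 -0.029] yaw 168.7 27.45
top [(90, 431, 46), (94, 430, 45), (98, 429, 44), (102, 429, 42), (106, 427, 43), (110, 425, 34), (114, 423, 36), (118, 421, 31), (122, 418, 14), (126, 400, 22), (130, 398, 19), (134, 398, 18), (138, 396, 17), (142, 395, 15), (146, 392, 11), (150, 391, 10), (154, 390, 8), (158, 386, 6), (162, 380, 5), (174, 31, 9), (178, 27, 11), (182, 99, 10), (186, 103, 14), (190, 106, 11), (194, 102, 12), (198, 103, 13), (202, 99, 11), (206, 58, 8), (210, 16, 4), (214, 15, 11), (218, 14, 13), (222, 19, 37), (226, 46, 26), (230, 45, 21), (234, 48, 28), (238, 48, 16), (242, 48, 32), (246, 49, 19), (250, 47, 32), (254, 47, 21)]
scene [(90, 429, 48), (94, 428, 36), (98, 428, 47), (102, 423, 76), (106, 396, 101), (110, 361, 123), (114, 357, 135), (118, 390, 118), (122, 404, 148), (126, 167, 74), (130, 139, 63), (134, 49, 106), (138, 163, 75), (142, 170, 46), (146, 370, 35), (150, 45, 21), (154, 34, 61), (158, 33, 40), (162, 207, 16), (166, 27, 16), (170, 30, 12), (174, 30, 27), (178, 65, 30), (182, 97, 40), (186, 98, 49),
[... 687 characters left out ...]
12, [-0.006, -0.249, 0], [0, 0, 0]], [12, [0.03, -0.37, 0], [0, 0, 0]], [12, [0.091, -0.48, 0], [0, 0, 0]], [12, [0.172, -0.575, 0], [0, 0, 0]], [12, [0.272, -0.651, 0], [0, 0, 0]], [12, [0.386, -0.704, 0], [0, 0, 0]], [12, [0.508, -0.733, 0], [0, 0, 0]], [12, [0.633, -0.736, 0], [0, 0, 0]], [12, [0.756, -0.713, 0], [0, 0, 0]]]
-550.0 [[12, [0.113, -0.054, 0], [0, 0, 0]], [12, [0.235, -0.082, 0], [0, 0, 0]], [12, [0.361, -0.085, 0], [0, 0, 0]], [12, [0.484, -0.062, 0], [0, 0, 0]], [12, [0.6, -0.014, 0], [0, 0, 0]], [12, [0.703, 0.058, 0], [0, 0, 0]], [12, [0.789, 0.149, 0], [0, 0, 0]], [12, [0.854, 0.256, 0], [0, 0, 0]], [12, [0.896, 0.375, 0], [0, 0, 0]], [12, [0.912, 0.499, 0], [0, 0, 0]]]
```

```bash
cat > tam.py <<'E'
from h import *
import sys
for n in("top0","top_a","scene0","scene_a") if len(sys.argv)<2 else sys.argv[1:]:
    d=dict(np.load(n+".npz"));I=d["img"].astype(int)
    c=proj(d,[510,192,100]).astype(int);s=16 if "top" in n else 22
    sub=I[c[1]-s:c[1]+s,c[0]-s:c[0]+s];m=((sub[...,0]>sub[...,2]*1.6+10)).astype(np.uint8)
    k,l,st,ce=cv2.connectedComponentsWithStats(m);j=1+np.argmax(st[1:,4])
    p=ce[j]+c-s
    print(n,st[j],p.round(2),ray(d,*p,90)[:2].round(1))
E
python3 tam.py
```

```text
top0 [ 11  11  13  13 132] [265.33 265.05] [509.2 190. ]
top_a [11 11 10  7 36] [263.25 261.61] [518.1 195.4]
scene0 [ 16  16  18  25 323] [315.6  288.74] [504.6 195.3]
scene_a [ 16  16  18  25 322] [315.58 288.72] [504.7 195.3]
```

Emit:
jog_arm(
  plan=[
    [12,[-0.111,0.058,0],[0,0,0]],
    [12,[-0.232,0.091,0],[0,0,0]],
    [12,[-0.358,0.098,0],[0,0,0]],
    [12,[-0.482,0.079,0],[0,0,0]],
    [12,[-0.599,0.035,0],[0,0,0]],
    [12,[-0.705,-0.033,0],[0,0,0]],
    [12,[-0.794,-0.121,0],[0,0,0]],
    [12,[-0.863,-0.226,0],[0,0,0]],
    [12,[-0.908,-0.343,0],[0,0,0]],
  ],
)

```text
clock: 28.68
position: [571.4, 32.9, 72.2]
ee_rot: [0.098, 0.995, 0.001, 0.001]
contact_force: [0.1, 4.8, 6.8]
gripper_width: 18.1
grasp_force: 59.4
```

```bash
python3 m.py;python3 pad.py b >/dev/null; python3 tam.py top_b scene_b; python3 circ.py -356 10 5;  python3 circ.py -406 10 5; python3 circ.py -456 10 5
```

```text
[571.35  31.94  72.28] [1.5  1.97 7.23] [ 0.709 -0.068  0.011] yaw 168.7 28.875
-406.0 [[12, [-0.019, -0.103, 0], [0, 0, 0]], [12, [-0.019, -0.207, 0], [0, 0, 0]], [12, [-0.002, -0.311, 0], [0, 0, 0]], [12, [0.034, -0.409, 0], [0, 0, 0]], [12, [0.085, -0.5, 0], [0, 0, 0]]]
-456.0 [[12, [0.067, -0.08, 0], [0, 0, 0]], [12, [0.147, -0.148, 0], [0, 0, 0]], [12, [0.237, -0.201, 0], [0, 0, 0]], [12, [0.335, -0.237, 0], [0, 0, 0]], [12, [0.438, -0.256, 0], [0, 0, 0]]]
-506.0 [[12, [0.105, -0.001, 0], [0, 0, 0]], [12, [0.208, 0.017, 0], [0, 0, 0]], [12, [0.306, 0.052, 0], [0, 0, 0]], [12, [0.397, 0.104, 0], [0, 0, 0]], [12, [0.477, 0.171, 0], [0, 0, 0]]]Traceback (most recent call last):
  File "tam.py", line 7, in <module>
    k,l,st,ce=cv2.connectedComponentsWithStats(m);j=1+np.argmax(st[1:,4])
                                                      ~~~~~~~~~^^^^^^^^^^
    return _wrapfunc(a, 'argmax', axis=axis, out=out, **kwds)
    return bound(*args, **kwds)
ValueError: attempt to get argmax of an empty sequence
```

```bash
python3 tam.py scene_b
```

```text
scene_b [ 15  17  19  25 321] [315.11 289.46] [504.7 197.5]
```

Emit:
jog_arm(
  plan=[
    [12,[-0.019,-0.103,0],[0,0,0]],
    [12,[-0.019,-0.207,0],[0,0,0]],
    [12,[-0.002,-0.311,0],[0,0,0]],
    [12,[0.034,-0.409,0],[0,0,0]],
    [12,[0.085,-0.5,0],[0,0,0]],
  ],
)

```text
clock: 29.6
position: [554.2, -14.5, 72.5]
ee_rot: [0.098, 0.995, 0.001, 0.003]
contact_force: [2.8, 4.7, 6.1]
gripper_width: 18.0
grasp_force: 59.3
```

```bash
python3 m.py;python3 pad.py c >/dev/null; python3 tam.py scene_c
```

```text
[553.38 -15.22  72.43] [2.18 1.64 5.93] [ 0.812 -0.427  0.009] yaw 168.7 29.8
scene_c [ 15  18  18  24 318] [314.46 290.44] [504.9 200.5]
```

Emit:
jog_arm(
  plan=[
    [12,[0.067,-0.08,0],[0,0,0]],
    [12,[0.147,-0.148,0],[0,0,0]],
    [12,[0.237,-0.201,0],[0,0,0]],
    [12,[0.335,-0.237,0],[0,0,0]],
    [12,[0.438,-0.256,0],[0,0,0]],
  ],
)

```text
clock: 30.52
position: [507.0, -32.2, 72.7]
ee_rot: [0.098, 0.995, 0.0, 0.004]
contact_force: [5.7, -1.4, 5.2]
gripper_width: 18.0
grasp_force: 59.2
```

```bash
python3 m.py;python3 pad.py d >/dev/null; python3 tam.py scene_d
```

```text
[505.61 -32.12  72.5 ] [ 2.62 -1.54  6.18] [-0.178 -0.866  0.   ] yaw 168.7 30.725
scene_d [ 14  19  19  24 318] [313.97 291.26] [505.  202.9]
```

Emit:
jog_arm(
  plan=[
    [12,[0.105,0,0],[0,0,0]],
    [12,[0.208,0.017,0],[0,0,0]],
    [12,[0.306,0.052,0],[0,0,0]],
    [12,[0.306,0.052,0],[0,0,0]],
  ],
)

```text
clock: 31.32
position: [476.1, -21.3, 72.3]
ee_rot: [0.098, 0.995, -0.0, 0.002]
contact_force: [2.5, -3.9, 5.8]
gripper_width: 17.8
grasp_force: 59.4
```

```bash
python3 m.py;python3 pad.py e >/dev/null; python3 tam.py scene_e; python3 circ.py -486 10 6
```

```text
[476.15 -21.34  72.21] [ 1.56 -2.97  7.07] [-0.648 -0.589  0.017] yaw 168.7 31.525
scene_e [ 14  19  19  25 322] [313.8  291.51] [505.  203.6]
-546.0 [[12, [0.091, 0.052, 0], [0, 0, 0]], [12, [0.171, 0.119, 0], [0, 0, 0]], [12, [0.239, 0.198, 0], [0, 0, 0]], [12, [0.292, 0.289, 0], [0, 0, 0]], [12, [0.328, 0.387, 0], [0, 0, 0]], [12, [0.347, 0.49, 0], [0, 0, 0]]]
```

Emit:
jog_arm(
  plan=[
    [12,[0.091,0.052,0],[0,0,0]],
    [12,[0.171,0.119,0],[0,0,0]],
    [12,[0.239,0.198,0],[0,0,0]],
    [12,[0.239,0.198,0],[0,0,0]],
  ],
)

```text
clock: 32.12
position: [456.0, 2.8, 71.9]
ee_rot: [0.098, 0.995, -0.0, 0.001]
contact_force: [1.7, -4.0, 6.3]
gripper_width: 18.0
grasp_force: 59.4
```

```bash
python3 m.py;python3 pad.py f >/dev/null; python3 tam.py scene_f; python3 circ.py -516 11 4
```

```text
[456.01   2.71  71.9 ] [ 1.52 -2.74  6.23] [-0.739 -0.51  -0.004] yaw 168.7 32.325
scene_f [ 14  19  19  25 321] [313.76 291.56] [505.  203.8]
-560.0 [[12, [0.057, 0.1, 0], [0, 0, 0]], [12, [0.094, 0.209, 0], [0, 0, 0]], [12, [0.11, 0.323, 0], [0, 0, 0]], [12, [0.103, 0.437, 0], [0, 0, 0]]]
```

Emit:
jog_arm(
  plan=[
    [12,[0.057,0.1,0],[0,0,0]],
    [12,[0.094,0.209,0],[0,0,0]],
    [12,[0.11,0.323,0],[0,0,0]],
    [12,[0.103,0.437,0],[0,0,0]],
  ],
)

```text
clock: 32.92
position: [453.1, 46.3, 71.6]
ee_rot: [0.098, 0.995, -0.002, -0.001]
contact_force: [2.7, -9.4, 7.4]
gripper_width: 17.9
grasp_force: 59.5
```

```bash
python3 m.py;python3 pad.py g >/dev/null; python3 tam.py scene_g
```

```text
[453.4   47.01  71.54] [ 0.44 -4.94  7.73] [-1.493 -0.238  0.002] yaw 168.7 33.125
scene_g [ 14  19  19  25 323] [313.77 291.66] [504.9 204. ]
```

Emit:
jog_arm(
  plan=[
    [50,[0,0,0],[0,0,0]],
    [50,[0,0,0],[0,0,0]],
    [50,[0,0,0],[0,0,0]],
    [50,[0,0,-0.2],[0,0,0]],
    [50,[0,0,-0.5],[0,0,0]],
    [50,[0.3,0,-0.9],[0,0,0]],
    [50,[0.8,0,-0.9],[0,0,0]],
    [50,[0.9,0,-0.9],[0,0,0]],
    [50,[0.9,0,-0.9],[0,0,0]],
  ],
)

```text
clock: 34.35
position: [365.5, 66.0, 161.5]
ee_rot: [0.098, 0.995, 0.0, 0.0]
contact_force: [0.2, 0.2, -0.5]
gripper_width: 50.0
grasp_force: 0.0
```

```bash
python3 m.py; python3 pad.py h >/dev/null; python3 tam.py scene_h; python3 arm.py 510 27 161; python3 - <<'E'
from h import *
s=dict(np.load("sl.npz"));t=dict(np.load("top_h.npz"))
cv2.imwrite("pics/c8.png",np.hstack([crop(s,335,255,80,100,5),crop(t,300,265,80,100,5)]))
E
```

```text
[366.47  66.   161.27] [ 0.29 -0.05  0.42] [-0.013 -0.041 -0.011] yaw 168.6 34.55
scene_h [ 14  19  19  25 324] [313.76 291.67] [504.9 204.1]
arm top z 59.83886221001052 [481.10698489  38.12683005  55.63647323] 76
knob top [450.44012927  47.46388179  97.4866166 ] 62 102.36466583552739
```

View pics/c8.png

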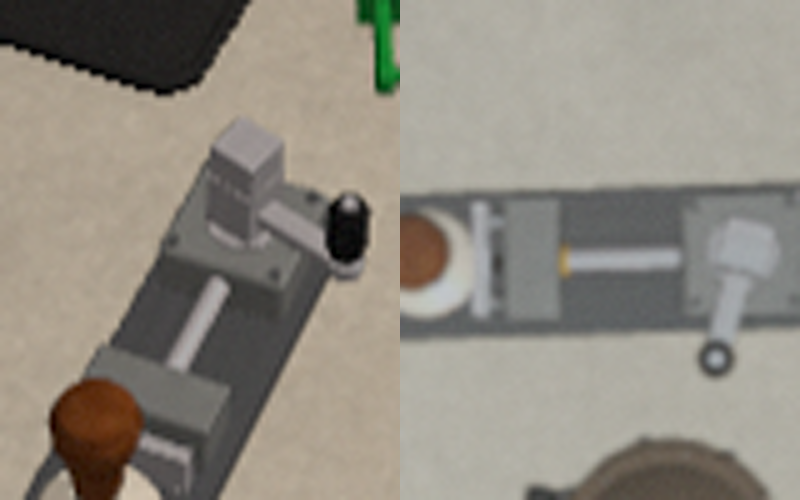

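The crank is home on the collar. The tamper stands upright against the pad, and the pad's spring gap has closed by about 5 mm, which puts the clamp at about 55 N. I'm handing the job in.

```bash
python3 -c "
from bench import *
print(job_done())"
```

```text
the job is handed in; nothing more can be done
None
```

I handed the job in at about 35 s: the crank is fully home on the shaft, wound about two turns clockwise (estimated clamp about 55 N), and the tamper is upright in the jaws; one mis-typed move nudged the seated crank about 10° clockwise before winding, with no harm seen.

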